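Hold the reflector for the tile photo

TASK

Get the test tile ready for its photo: lay it flat on the narrow raised rail of the photo stand, centred and lengthwise along the rail, and let go of it while the white reflector still lies back. Then take the reflector by its grip bar, swing it up to its upright balance point without letting it go over towards the tile, and hold it still there: the program finishes while gripping the bar. Leave the tile lying on the rail and everything else on the bench where it is.

Things in the scene. Friction and masses are not known exactly. Their poses are not given: they have to be found in the camera images.
- test_tile: Fired clay test tile, flat, 72 (x) x 40 (y) x 8 (z) mm, 30 to 65 g, with a small hole near one end; starts flat on the bench at the left. Origin: centre of its underside; x along its length, z up.
- tile_stand: Fixed photo stand, plywood base 160 (x) x 200 (y) x 12 mm, from y = -85 to +115 mm. Origin on the bench straight below the reflector's hinge; x along the hinge, +y to the side with the tile rail, z up; turned by up to 0.25 rad. Highest parts besides the reflector: two stop posts, 80 mm high, at x = -52 and +52, y = -58 mm, on which it lies back; all else is under 63 mm.
- rail_top (a point): Centre of the top of the wooden tile rail: 80 mm long (stand's x), only 20 mm wide (stand's y), its flat top 60 mm above the bench, 80 mm to the +y side of the hinge. Free space of 60 mm or more across the rail on the hinge side, open on the other. Axes as the stand's.
- reflector_hinge (a point): Middle of the reflector's hinge axis (along the stand's x), 50 mm above the bench. The flap (about 0.23 kg) is a white panel 126 mm wide, 5 mm thick, reaching 82 mm from the hinge; two 8 mm side rods at x = -58 and +58 mm carry the grip bar beyond it.
- reflector (a joint): Angle of the reflector flap, rad: 0 = straight upright, its balance point (weight symmetric about its plane); positive = leaning to the stand's -y side, away from the rail; negative = over the rail. Stops at +0.95 (where it lies at the start) and -0.95. The hinge runs free (friction 0.002 N m): let go, the flap falls to the side it leans to.
- grip_bar (a point): Round wooden bar, 12 mm diameter, 128 long, on the reflector's free edge, parallel to the hinge, 140 mm from it. Gap of 50 mm to the panel and 108 mm between the side rods: fingers can straddle its middle from above, and it can turn in the grip as the flap swings. Origin: its middle; x along the bar, z away from the hinge. 131 mm above the bench at the start, upright 190 mm.
- maker_stamp: Bystander, leave alone: turned wooden stamp, 27 mm across, 61 high, standing at the back left. Origin: centre of its underside.
- glaze_jar: Bystander, leave alone: round glaze jar with black screw lid, 58 mm across, 73 high, at the back right. Origin: centre of its underside.
- water_cup: Bystander, leave alone: white enamel cup, 72 mm across, 64 high, at the back right. Origin: centre of its underside.
- masking_tape: Bystander, leave alone: flat roll of tape, 104 mm across, 25 high, at the right. Origin: centre of its underside.
- wood_rib: Bystander, leave alone: flat wooden rib, 66x104x9 mm, at the front right. Origin: centre of its underside.
- needle_tool: Bystander, leave alone: thin needle tool with a wooden handle, 158 mm long, 12 thick, lying beside the tray of tumblers at the right. Origin: centre of its underside.
- marker_pen: Bystander, leave alone: pen, 135 mm long, 17 thick, lying along the front edge at the left. Origin: centre of its underside.
There are look-alikes about, which are no part of the job. Of the things that look like the test_tile, the largest one is meant.

How it is judged:
By the outcome, as a careful person would: the job done as asked, in the order asked, and still so for the second after the job is handed in, while the arm keeps its last pose, push and grip.
It also fails if it takes over 51 s, if anything falls off the work surface, if the arm or the gripper's body presses on something with over 40 N, if the wrist force passes 120 N, or if a joint passes its speed limit or range.

ROBOT

A 7-joint arm with a two-finger parallel gripper is mounted at the origin on a cart in front of the work surface, level with it; the furniture and walls round the work are solid. World frame = base frame: x ahead of the robot, y to its left, z up, the work surface at z = 0. Lengths are in m, angles in degrees, forces in N, time in s.
With the tool pointing down it reaches from about 0.425 to 0.95 m from the base axis. Payload 16.7 kg.
Tool frame: the origin (TCP) lies at the very end of the fingers, on their centre line; the grasp point (between the pads) lies hold_point_z behind it (hold_point_z is the distance from the TCP to the grasp point, in m); x points along the fingers, y is the direction in which the jaws open and shut, and the axes are right-handed (so a half turn about x gives the same grasp; the last joint's range is limited). The gripper opens to 94 mm and grips with 3 to 60 N. Pads are 16 mm wide; open, the fingers measure 119 mm over their backs; the gripper's body (75 mm by 177 mm) begins 78 mm behind the grasp point.
Start: joints at [-74.972, 24.414, 4.234, 92.017, -1.954, 63.644, -3.845], TCP at [0.27, 0.619, 0.205] pointing down, gripper open.
Joint ranges: [-163.25, 163.25], [-28.42, 122.38], [-70.27, 78.77], [12.13, 141.07], [-58.53, 238.53], [9.26, 117.41], [-156.51, 156.51]. Speed limits (degrees/s): [108.29, 108.29, 136.94, 136.94, 172.46, 172.46, 172.46].

INTERFACE

Orientations are given as [roll, pitch, yaw] about the fixed x, y, z axes, in that order (R = Rz(yaw) Ry(pitch) Rx(roll)).
In Python, from workcell import observe, capture, hand_in, trace, mark_of, hold_point_z gives the robot as it stands. The module is installed in compiled form; this text tells all that it offers.
- The arm moves only by the tool step_arm, never from a script. Its argument "motion" is a list of rows, each a list of 3 entries, a list of its own where there are three numbers: the shift along the tool's x, y, z in m, then the turn about the tool's x in rad, then the finger opening in m, from 0 to 0.094. In form: [[[tx, ty, tz], spin, hand], ...]. A call has 1 to 8 rows; each row shifts and turns the commanded pose from where the row before left it, along the tool's axes as they then stand; what a row does not reach is not made up. A row lasts 1/10 s, in which the tool goes at most 50 mm and 8.59 degrees, less where a joint would pass 70% of its speed; a pose out of reach is approached as far as the arm can. A call with a gripper value outside its range is refused whole. The fingers move at their own pace and stop on an object; the grip force is fixed at half the most. Time passes only in rows, so rows that do not move let the fingers close. It gives the time, the measured TCP pose, the force and the opening at its end, in the units of the state.
- observe(): the state, without advancing time (a new reading comes with each control period).
- capture(name): name is "side" or "top"; returns a dict with "pixels" (384x512x3 uint8, blue, green, red), "fx", "fy", "cx", "cy" (pixels), "D" ([k1, k2, p1, p2, k3] as OpenCV has them; the pictures are not rectified), "world_from_camera" (4x4, takes a point from camera to world coordinates). Camera axes: x right, y down, z forward; pixel columns grow to the right and rows downward; lengths in m; the calibration is good to about 2 mm. A picture is of the moment at which its call begins. There is no depth.
- hand_in(): hands the job in, once; it reports no verdict.
Trained networks look in a picture, given as the dict that the camera call returned (one of the last four; its "shot" number tells which), for a name from the list of things; names that differ only in an ending like _2 or _b are one class to them, and where a whole thing is asked for, a point or a joint stands for the part that bears it (a point fixed in the world has none). Each returns a list of dicts, best first, with "score" (0 to 1); they miss things now and then, are a little off and sometimes report something else, mostly with a low value. They report only what shows in the picture. A call takes as long as a camera call. They do not tell look-alikes from the thing itself.
- trace(picture, query): "region" (384x512 bool, what is visible of it) and "bbox" ([left, top, right, bottom] in pixels, round what is visible of it).
- mark_of(picture, query): "location" ([row, column] in pixels: a listed point, or the origin of a listed thing).
The state is a dict: "clock": time; "qpos": joint angles; "dq": joint speeds; "joint_efforts": joint torques, N m; "eef_pos": TCP position; "tcp_rot": TCP orientation; "contact_force": force on the tool from outside, world axes, zero at the start; "moment": the same for the moment, N m; "opening": finger opening in m.
Only numpy, scipy, OpenCV 4.12 (cv2) and the standard library are available. Lean on these libraries where they do the work, as an engineer would, in place of code of your own. Each camera call takes 0.05 s, during which the arm holds its last target.

## Working session

There is one attempt and no reset: what is moved stays moved. The work goes in short steps, Python scripts to look and compute and a tool call to move; the robot and the scene stay as the last step left them, time stands still between calls to the robot, and variables do not carry over. Pictures are saved under pics/ and viewed, and the job is handed in when it is done.

Besides the shell and the picture viewer there is one more tool, called after "Emit:" as name([rows], argument=value, ...), one row to a line, values as JSON. step_arm: Moves the arm, as the interface text tells. Its arguments: {"type":"object","properties":{"motion":{"type":"array"}},"required":["motion"]}

```bash
mkdir -p pics; cat > h.py <<'E'
import numpy as np, cv2
from workcell import *
def ray(c,rc):
    K=np.array([[c['fx'],0,c['cx']],[0,c['fy'],c['cy']],[0,0,1.]])
    p=cv2.undistortPoints(np.array([[[rc[1],rc[0]]]],float),K,np.array(c['D'],float)).ravel()
    T=np.array(c['world_from_camera']); return T[:3,3],T[:3,:3]@np.array([p[0],p[1],1.])
def atz(c,rc,z):
    o,d=ray(c,rc); return o+d*(z-o[2])/d[2]
def tri(c1,r1,c2,r2):
    o1,d1=ray(c1,r1);o2,d2=ray(c2,r2);A=np.c_[d1,-d2];s=np.linalg.lstsq(A,o2-o1,rcond=None)[0]
    a=o1+d1*s[0];b=o2+d2*s[1];return (a+b)/2,np.linalg.norm(a-b)
def proj(c,P):
    K=np.array([[c['fx'],0,c['cx']],[0,c['fy'],c['cy']],[0,0,1.]])
    T=np.linalg.inv(np.array(c['world_from_camera']))
    return cv2.projectPoints(np.array(P,float).reshape(-1,3),cv2.Rodrigues(T[:3,:3])[0],T[:3,3],K,np.array(c['D'],float))[0].reshape(-1,2)
E
python3 - <<'E'
from h import *
np.set_printoptions(precision=4,suppress=True)
s=observe();print(s,hold_point_z)
t=capture('top');d=capture('side')
cv2.imwrite('pics/t0.png',t['pixels']);cv2.imwrite('pics/s0.png',d['pixels'])
print(np.array(t['world_from_camera']),np.array(d['world_from_camera']))
for n in ['test_tile','rail_top','reflector_hinge','grip_bar','tile_stand','maker_stamp','reflector']:
  for nm,c in(('top',t),('side',d)):
    print(n,nm,[(round(x['score'],2),np.round(x['location'],1)) for x in mark_of(c,n)][:4] if n!='reflector' else '',[(round(x['score'],2),np.round(x['bbox'])) for x in trace(c,n)][:4] if n not in('rail_top','reflector_hinge') else '')
E
```

```text
{'clock': 0.0, 'qpos': array([-74.972 ,  24.4504,   4.2331,  92.0512,  -1.955 ,  63.644 ,
        -3.8449]), 'dq': array([-0.0261, -0.0022, -0.0388,  0.0724,  0.0208, -0.02  ,  0.0157]), 'joint_efforts': array([ -0.0002, -93.5777,   3.6669, -45.4198,  -0.0487,   0.02  ,
         0.0002]), 'eef_pos': array([0.27  , 0.6182, 0.2048]), 'tcp_rot': array([ -85.9915,   89.9266, -109.5895]), 'contact_force': array([-0.4146, -0.3735,  0.3393]), 'moment': array([ 0.0321, -0.0109,  0.0119]), 'opening': 0.09390032899432865} 0.0188
[[ 0.0058 -0.9908  0.135   0.3847]
 [-1.     -0.0052  0.005   0.0149]
 [-0.0043 -0.1351 -0.9908  1.2367]
 [ 0.      0.      0.      1.    ]] [[-0.9994 -0.0132  0.0309  0.4727]
 [-0.0333  0.5169 -0.8554  1.2183]
 [-0.0047 -0.8559 -0.5171  0.8802]
 [ 0.      0.      0.      1.    ]]
test_tile top [(0.72, array([205.5, 168.9])), (0.72, array([218.9, 145.8])), (0.54, array([226. , 199.2])), (0.37, array([223.6, 363. ]))] [(0.74, array([160., 194., 179., 219.])), (0.71, array([139., 211., 145., 225.])), (0.67, array([231., 180., 311., 236.])), (0.53, array([190., 218., 206.
[... 657 characters left out ...]
, (0.44, array([247., 288., 276., 304.]))]
tile_stand top [(0.83, array([205.6, 267.9])), (0.5, array([176.7, 350.7]))] [(0.83, array([232., 179., 312., 238.]))]
tile_stand side [(0.78, array([218.1, 262.5])), (0.57, array([167. , 274.9]))] [(0.85, array([228., 162., 294., 244.])), (0.28, array([247., 287., 278., 308.]))]
maker_stamp top [(0.51, array([168.6, 173.2]))] [(0.47, array([170., 166., 174., 174.]))]
maker_stamp side [(0.7, array([295.3, 212.8]))] [(0.47, array([206., 274., 216., 297.])), (0.39, array([230., 160., 295., 246.]))]
reflector top  [(0.81, array([264., 185., 312., 234.]))]
reflector side  [(0.91, array([244., 160., 295., 207.])), (0.55, array([229., 161., 290., 245.]))]
```

```bash
python3 - <<'E'
import cv2
a=cv2.imread('pics/t0.png');cv2.imwrite('pics/t0c.png',cv2.resize(a[150:260,120:330],None,fx=3.8,fy=3.8,interpolation=cv2.INTER_CUBIC))
a=cv2.imread('pics/s0.png');cv2.imwrite('pics/s0c.png',cv2.resize(a[150:340,190:380],None,fx=3.1,fy=3.1,interpolation=cv2.INTER_CUBIC))
E
```

```text
(no output)
```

View pics/t0.png

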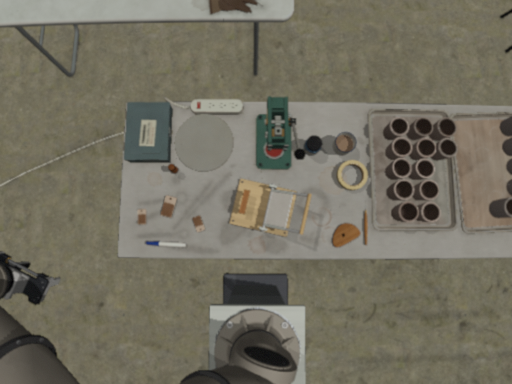

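View pics/s0.png

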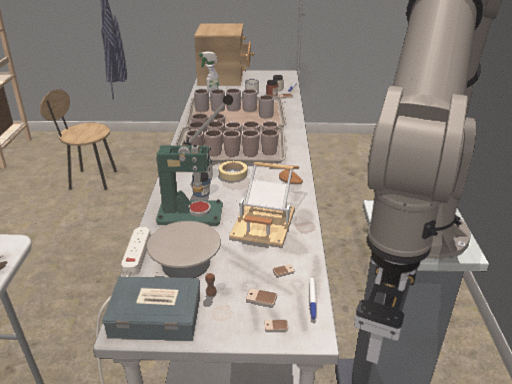

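```bash
sleep 0
```

```text
(no output)
```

View pics/t0c.png

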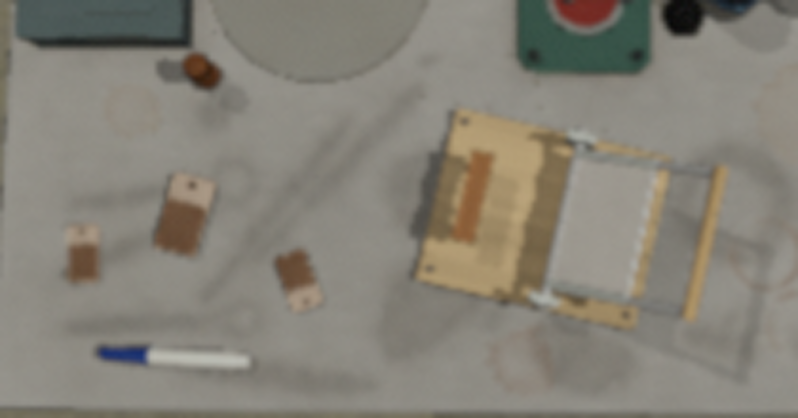

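View pics/s0c.png

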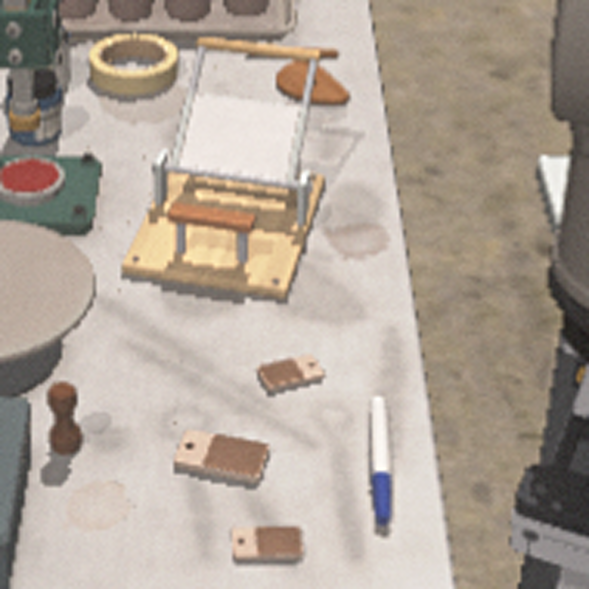

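```bash
python3 - <<'E'
from h import *
np.set_printoptions(precision=4,suppress=True)
t=capture('top');d=capture('side')
for nm,c in(('top',t),('side',d)):
  for x in trace(c,'test_tile'):
    r=x['region'];pts=np.argwhere(r)
    if len(pts)<20: continue
    W=np.array([atz(c,p,0.008)[:2] for p in pts])
    rect=cv2.minAreaRect((W*1000).astype(np.float32))
    print(nm,x['score'],len(pts),x['bbox'],'rect',rect, W.mean(0))
def m(c,n): return mark_of(c,n)[0]['location']
for n in ['rail_top','reflector_hinge','grip_bar','tile_stand']:
  a,b=m(t,n),m(d,n); print(n,a,b,tri(t,a,d,b))
R=dict(rail_top=.06,reflector_hinge=.05,grip_bar=.131,tile_stand=0)
for n,z in R.items():print(n,[atz(c,m(c,n),z) for c in(t,d)])
# tile best among marks
for nm,c in(('top',t),('side',d)):
  for x in mark_of(c,'test_tile'): print(nm,x['score'],x['location'],atz(c,x['location'],0))
f=lambda r,c:(150+r/3.8-.5+.13,120+c/3.8-.5+.13)
g=lambda r,c:(150+r/3.1-.34,190+c/3.1-.34)
print('rail ends',atz(t,f(152,485),.06),atz(t,f(243,463),.06))
print('rail ends side',atz(d,g(212,170),.06),atz(d,g(222,254),.06))
print('bar ends',atz(t,f(170,721),.131),atz(t,f(316,691),.131))
print('tile c',[atz(t,f(*p),.008) for p in((176,175),(180,215),(254,191),(245,153))])
print('panel hinge',atz(t,f(135,582),.05),atz(t,f(298,540),.05))
print('base corners',[atz(t,f(*p),.012) for p in((108,453),(278,415),(326,630))])
E
```

```text
top 0.77 245 [160.3, 197.4, 177.4, 220.8] rect ((478.04913330078125, 304.604248046875), (40.660797119140625, 71.32748413085938), 75.9487075805664) [0.478  0.3047]
top 0.49 137 [192.8, 221.1, 207.9, 231.7] rect ((420.5802307128906, 199.90870666503906), (52.70491409301758, 31.131784439086914), 19.73259925842285) [0.4209 0.1996]
top 0.24 313 [301.5, 135.4, 322.1, 158.3] rect ((698.3056640625, -193.65447998046875), (59.45621871948242, 79.38902282714844), 45.14260482788086) [ 0.697 -0.193]
side 0.59 365 [245.0, 289.8, 279.4, 307.9] rect ((479.88726806640625, 309.114013671875), (46.407772064208984, 71.39771270751953), 75.90255737304688) [0.479  0.3098]
side 0.56 175 [272.8, 262.7, 290.2, 277.2] rect ((423.7005920410156, 205.36021423339844), (55.31805419921875, 36.35408020019531), 21.6510009765625) [0.4239 0.2056]
side 0.51 252 [263.5, 319.3, 288.3, 331.4] rect ((444.09442138671875, 400.7276306152344), (52.3197135925293, 34.29616928100586), 1.5121396780014038) [0.4438 0.4022]
rail_top [203.5, 244.1] [219.1, 258.3] (array([0.4891, 0.0434, 0.0573]), np.float64(0.007963735307825702))
reflector
[... 845 characters left out ...]
   ]
side 0.69 [326.1, 275.8] [0.4445 0.3985 0.    ]
side 0.52 [269.1, 283.6] [0.4215 0.1941 0.    ]
side 0.42 [174.5, 288.1] [ 0.3932 -0.3199  0.    ]
side 0.36 [209.1, 265.4] [ 0.4728 -0.0954  0.    ]
rail ends [0.5306 0.0335 0.06  ] [0.4519 0.0518 0.06  ]
rail ends side [0.5331 0.0424 0.06  ] [0.4546 0.0565 0.06  ]
bar ends [ 0.508  -0.1594  0.131 ] [ 0.3902 -0.1336  0.131 ]
tile c [array([0.5136, 0.3149, 0.008 ]), array([0.5102, 0.2783, 0.008 ]), array([0.4432, 0.2978, 0.008 ]), array([0.451 , 0.3326, 0.008 ])]
panel hinge [ 0.5472 -0.051   0.05  ] [ 0.4055 -0.0146  0.05  ]
base corners [array([0.5765, 0.0635, 0.012 ]), array([0.4232, 0.0957, 0.012 ]), array([ 0.3818, -0.0953,  0.012 ])]
```

```bash
cat > ov.py <<'E'
from h import *
def box(cx,cy,lx,ly,z): return [(cx-lx/2,cy-ly/2,z),(cx+lx/2,cy-ly/2,z),(cx+lx/2,cy+ly/2,z),(cx-lx/2,cy+ly/2,z)]
def W(P,o,psi):
    c,s=np.cos(psi),np.sin(psi);return [(o[0]+c*x-s*y,o[1]+s*x+c*y,z) for x,y,z in P]
def draw(c,polys,roi,k,fn):
    r0,r1,c0,c1=roi;im=cv2.resize(c['pixels'][r0:r1,c0:c1],None,fx=k,fy=k,interpolation=cv2.INTER_CUBIC)
    for P,col in polys:
        p=proj(c,P);p=(p-[c0,r0]+.5)*k-.5
        cv2.polylines(im,[np.round(p).astype(int)],True,col,1)
    cv2.imwrite(fn,im)
E
cat > o1.py <<'E'
from ov import *
import sys
t=capture('top');d=capture('side')
psi=np.radians(-12.7);o=(0.4735,-0.033);th=.95
pol=lambda o:[(W(box(0,15,.160*1000,200,12),(0,0),0),0)]
S=[(np.array(box(0,.015,.16,.2,.012)),(0,0,255)),(np.array(box(0,.08,.08,.02,.06)),(0,255,0)),
 (np.array(box(0,-.1139,.128,.012,.131)),(255,0,0))]
pc=[(W(P,o,psi),col) for P,col in S]
tl=(0.478,0.3055);
pc.append((W(box(0,0,.072,.04,.008),tl,np.radians(-14)),(0,255,0)))
draw(t,pc,(170,245,225,318),8,'pics/%s_t.png'%sys.argv[1]);draw(d,pc,(155,250,222,300),6,'pics/%s_s.png'%sys.argv[1])
draw(t,pc,(190,230,150,220),10,'pics/%s_tt.png'%sys.argv[1]);draw(d,pc,(280,315,235,290),10,'pics/%s_st.png'%sys.argv[1])
a=cv2.imread('pics/%s_tt.png'%sys.argv[1]);b=cv2.imread('pics/%s_st.png'%sys.argv[1])
h=np.zeros((760,700,3),np.uint8);h[:400,:700]=a;h[405:755,:550]=b;cv2.imwrite('pics/%s_tile.png'%sys.argv[1],h[:,:, :][:760])
E
python3 o1.py a
```

```text
(no output)
```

View pics/a_t.png

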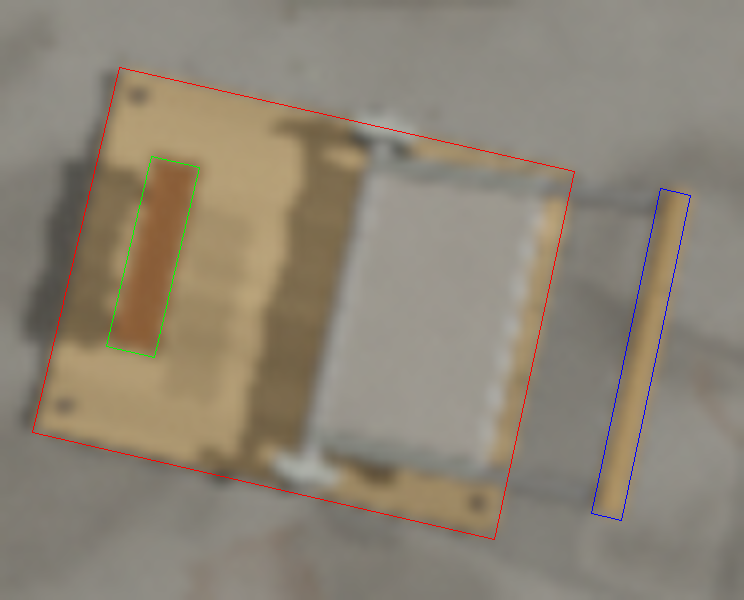

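View pics/a_s.png

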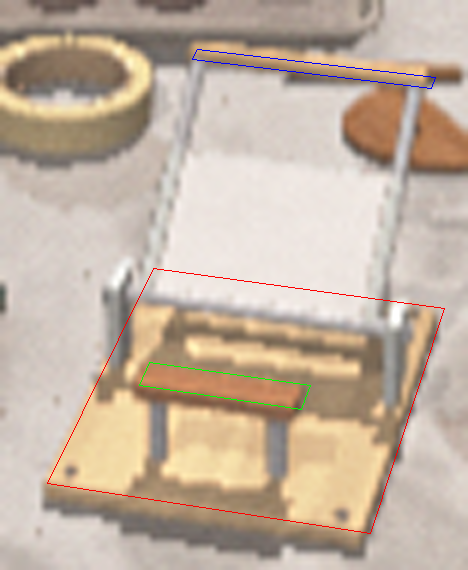

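View pics/a_tt.png

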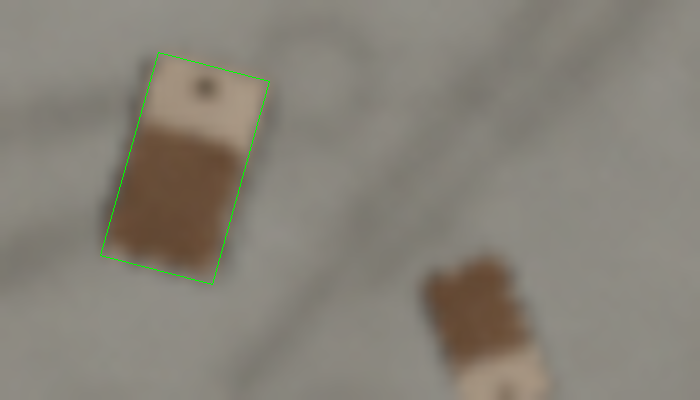

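View pics/a_st.png

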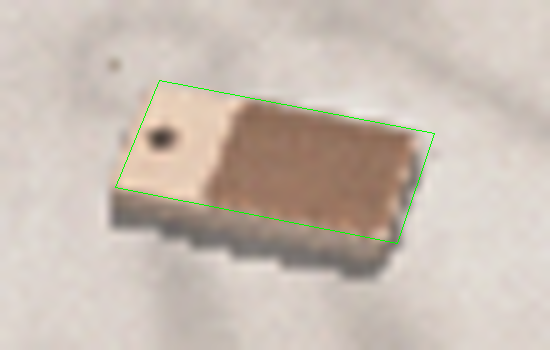

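```bash
cat > go.py <<'E'
from h import *
from scipy.spatial.transform import Rotation as Ro
np.set_printoptions(precision=4,suppress=True)
def st():
    s=observe();R=Ro.from_euler('xyz',s['tcp_rot'],degrees=True).as_matrix();return s,R
def plan(target,jaw):
    """jaw: world angle(deg) of jaw line; target TCP"""
    s,R=st();print('t',s['clock'],'pos',s['eef_pos'],'open',s['opening'],'F',s['contact_force'],'q7',s['qpos'][6]);print(R)
    cur=np.degrees(np.arctan2(R[1,1],R[0,1]));
    dw=(jaw-cur+90)%180-90   # world yaw change about up
    sp=-dw # tool x is down
    print('jaw now',cur,'spin deg',sp,'rad',np.radians(sp))
    Rn=R@Ro.from_rotvec([np.radians(sp),0,0]).as_matrix()
    dv=np.array(target)-s['eef_pos'];print('world d',dv,'tool d before spin',R.T@dv,'after spin',Rn.T@dv)
E
python3 -c "
from go import *
plan([.4795,.306,.205],76)"
```

```text
t 2.4 pos [0.2702 0.6185 0.2055] open 0.09381262495267961 F [0.1471 0.2735 0.019 ] q7 -3.84322251063136
[[-0.      0.4003  0.9164]
 [-0.0001  0.9164 -0.4003]
 [-1.     -0.0001 -0.    ]]
jaw now 66.40273923193698 spin deg -9.597260768063023 rad -0.1675037995751796
world d [ 0.2093 -0.3125 -0.0005] tool d before spin [ 0.0005 -0.2026  0.3169] after spin [ 0.0005 -0.2526  0.2787]
```

Emit:
step_arm([
  [[0,0,0],-0.084,0.07],
  [[0,0,0],-0.084,0.07],
  [[0,-0.025,0.028],0,0.07],
  [[0,-0.03,0.033],0,0.07],
  [[0,-0.03,0.033],0,0.07],
  [[0,-0.03,0.033],0,0.07],
  [[0,-0.03,0.033],0,0.07],
  [[0,-0.03,0.033],0,0.07],
])

```text
clock: 3.2
eef_pos: [0.416, 0.4006, 0.2057]
tcp_rot: [70.3, 90.0, 56.4]
contact_force: [1.3, 0.5, -0.2]
opening: 0.07
```

```bash
python3 -c "
from go import *
plan([.4795,.306,.205],76)"
```

```text
t 3.2 pos [0.416  0.4006 0.2057] open 0.06998608239641106 F [ 1.3365  0.474  -0.2204] q7 27.77036335606254
[[ 0.0003  0.2413  0.9704]
 [ 0.0004  0.9704 -0.2413]
 [-1.      0.0004  0.0002]]
jaw now 76.03438748192339 spin deg 0.03438748192338892 rad 0.0006001747810331691
world d [ 0.0635 -0.0946 -0.0007] tool d before spin [ 0.0007 -0.0764  0.0844] after spin [ 0.0007 -0.0764  0.0845]
```

Emit:
step_arm([
  [[0,-0.025,0.028],0,0.07],
  [[0,-0.025,0.028],0,0.07],
  [[0.01,-0.0264,0.0285],0,0.07],
  [[0.03,0,0],0,0.07],
  [[0.03,0,0],0,0.07],
  [[0.03,0,0],0,0.07],
  [[0.02,0,0],0,0.07],
  [[0,0,0],0,0.07],
])

```text
clock: 4.0
eef_pos: [0.4775, 0.3066, 0.0832]
tcp_rot: [-125.0, 89.8, -138.9]
contact_force: [-0.3, 0.2, 0.3]
opening: 0.0701
```

```bash
cat > look.py <<'E'
import sys
from go import *
n=sys.argv[1];rt=list(map(int,sys.argv[2].split(',')));rs=list(map(int,sys.argv[3].split(',')))
t=capture('top');d=capture('side')
I=[]
for c,r in((t,rt),(d,rs)):
    im=c['pixels'][r[0]:r[1],r[2]:r[3]];k=390/im.shape[1];I.append(cv2.resize(im,None,fx=k,fy=k,interpolation=cv2.INTER_CUBIC))
H=max(i.shape[0] for i in I);o=np.zeros((H,790,3),np.uint8)
o[:I[0].shape[0],:390]=I[0];o[:I[1].shape[0],400:]=I[1];cv2.imwrite('pics/%s.png'%n,o)
E
python3 look.py g1 170,250,130,220 230,340,220,330; python3 -c "
from go import *
plan([.4795,.306,.003],76)"
```

```text
t 4.1 pos [0.4789 0.3076 0.0859] open 0.06987963906662335 F [ 0.4737 -0.634   1.0399] q7 41.36893756594168
[[-0.0001  0.2415  0.9704]
 [-0.0002  0.9704 -0.2415]
 [-1.     -0.0002 -0.0001]]
jaw now 76.02403353585434 spin deg 0.024033535854343313 rad 0.00041946433155439915
world d [ 0.0006 -0.0016 -0.0829] tool d before spin [ 0.0829 -0.0014  0.0009] after spin [ 0.0829 -0.0014  0.0009]
```

View pics/g1.png

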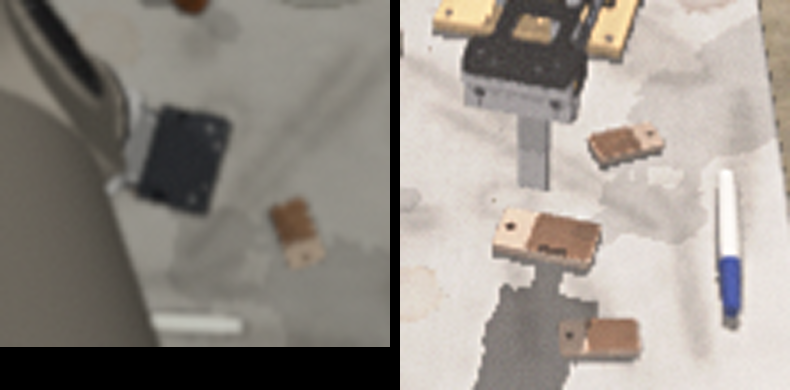

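Emit:
step_arm([
  [[0.03,0,0],0,0.07],
  [[0.025,0,0],0,0.07],
  [[0.015,0,0],0,0.07],
  [[0.006,0,0],0,0.07],
  [[0.004,0,0],0,0.07],
  [[0,0,0],0,0.07],
])

```text
clock: 4.7
eef_pos: [0.4791, 0.3078, 0.006]
tcp_rot: [54.1, 90.0, 40.1]
contact_force: [-0.2, 0.6, -0.8]
opening: 0.07
```

```bash
python3 look.py g2 170,250,130,220 230,340,220,330; python3 -c "
from go import *
plan([.4795,.306,.003],76)"
```

```text
t 4.8 pos [0.4792 0.3079 0.0063] open 0.07004780361304051 F [-0.0877  0.5652 -0.1407] q7 42.66725377227474
[[ 0.0009  0.2415  0.9704]
 [ 0.0007  0.9704 -0.2415]
 [-1.      0.0009  0.0007]]
jaw now 76.02420508940101 spin deg 0.02420508940100774 rad 0.00042245850578716715
world d [ 0.0003 -0.0019 -0.0033] tool d before spin [ 0.0033 -0.0018  0.0007] after spin [ 0.0033 -0.0018  0.0007]
```

View pics/g2.png

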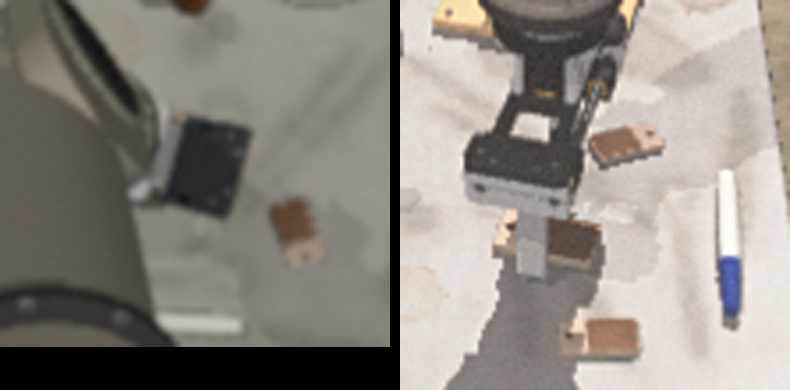

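Emit:
step_arm([
  [[0.003,-0.001,0.0005],0,0.07],
  [[0,0,0],0,0.03],
  [[0,0,0],0,0.03],
  [[0,0,0],0,0.03],
  [[0,0,0],0,0.03],
  [[0,0,0],0,0.03],
  [[0,0,0],0,0.03],
])

```text
clock: 5.5
eef_pos: [0.479, 0.3065, 0.0025]
tcp_rot: [162.1, 90.0, 148.1]
contact_force: [-0.6, -0.3, 1.9]
opening: 0.0393
```

```bash
python3 -c "
from go import *
plan([.491,.045,.15],77.3)"
```

```text
t 5.5 pos [0.479  0.3065 0.0025] open 0.039317831897641584 F [-0.5622 -0.328   1.8803] q7 42.822323349347336
[[-0.      0.2414  0.9704]
 [ 0.      0.9704 -0.2414]
 [-1.      0.     -0.    ]]
jaw now 76.03311820463102 spin deg -1.266881795368974 rad -0.022111258562765645
world d [ 0.012  -0.2615  0.1475] tool d before spin [-0.1475 -0.2509  0.0748] after spin [-0.1475 -0.2525  0.0692]
```

Emit:
step_arm([
  [[-0.02,0,0],0,0.03],
  [[-0.035,0,0],0,0.03],
  [[-0.04,0,0],0,0.03],
  [[-0.03,-0.01,0],-0.022,0.03],
  [[-0.015,-0.02,0.006],0,0.03],
  [[0,-0.025,0.007],0,0.03],
  [[0,-0.025,0.007],0,0.03],
  [[0,-0.025,0.007],0,0.03],
])

```text
clock: 6.3
eef_pos: [0.4819, 0.1972, 0.1427]
tcp_rot: [58.6, 90.0, 45.8]
contact_force: [0.0, 0.0, -0.7]
opening: 0.0395
```

Emit:
step_arm([
  [[0,-0.025,0.007],0,0.03],
  [[0,-0.025,0.007],0,0.03],
  [[0,-0.025,0.007],0,0.03],
  [[0,-0.025,0.007],0,0.03],
  [[0,-0.02,0.006],0,0.03],
  [[0,-0.015,0.005],0,0.03],
  [[0,-0.008,0.003],0,0.03],
  [[0,0,0],0,0.03],
])

```text
clock: 7.1
eef_pos: [0.4916, 0.0486, 0.1425]
tcp_rot: [-80.9, 90.0, -93.7]
contact_force: [-0.5, -0.1, -0.7]
opening: 0.0393
```

```bash
python3 look.py g3 150,250,210,330 140,260,210,330; python3 -c "
from go import *
plan([.491,.045,.12],77.3)"
```

```text
t 7.2 pos [0.4915 0.0501 0.1424] open 0.03928364196369083 F [ 0.6127  0.7993 -1.0261] q7 68.62596211984851
[[-0.0001  0.2197  0.9756]
 [ 0.0002  0.9756 -0.2197]
 [-1.      0.0001 -0.0001]]
jaw now 77.30856804867574 spin deg 0.008568048675741124 rad 0.00014954065986282262
world d [-0.0005 -0.0051 -0.0224] tool d before spin [ 0.0224 -0.0051  0.0006] after spin [ 0.0224 -0.0051  0.0006]
```

View pics/g3.png

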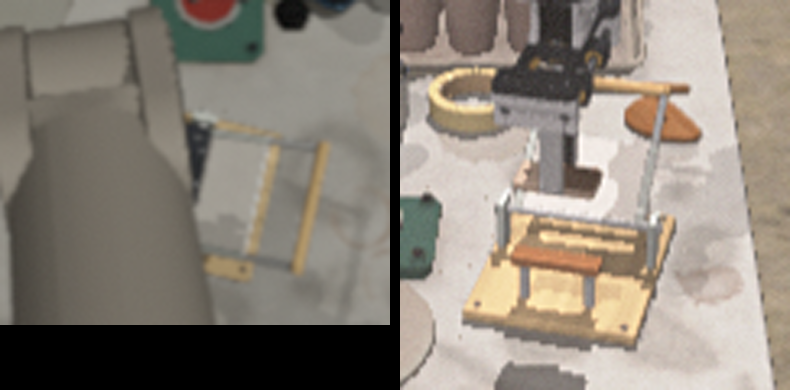

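Emit:
step_arm([
  [[0.02,-0.002,0],0,0.03],
  [[0.025,-0.002,0],0,0.03],
  [[0.015,-0.001,0],0,0.03],
  [[0.008,0,0],0,0.03],
  [[0,0,0],0,0.03],
  [[0,0,0],0,0.03],
])

```text
clock: 7.8
eef_pos: [0.4907, 0.045, 0.0749]
tcp_rot: [32.9, 90.0, 20.2]
contact_force: [-0.5, 0.2, -0.1]
opening: 0.0395
```

```bash
cat > o2.py <<'E'
from ov import *; from go import *
import sys
s,R=st();p=s['eef_pos'];a=np.arctan2(R[1,2],R[0,2]);print(p,np.degrees(a),s['clock'])
d=capture('side')
tb=W(box(0,0,.072,.04,p[2]-.0025),p,a)
tt=W(box(0,0,.072,.04,p[2]+.0055),p,a)
rl=W(box(0,0,.08,.02,.06),(.4911,.045),np.radians(-12.7))
draw(d,[(tb,(255,0,0)),(tt,(0,0,255)),(rl,(0,255,0))],(190,235,230,290),12,'pics/%s.png'%sys.argv[1])
draw(d,[],(190,235,230,290),12,'pics/%sn.png'%sys.argv[1])
E
python3 o2.py g4
```

```text
[0.4907 0.045  0.0749] -12.682298845995417 7.8
```

View pics/g4.png

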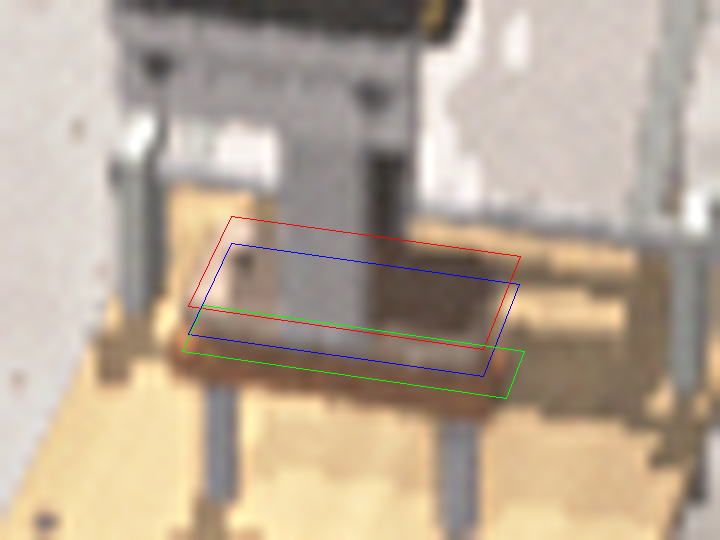

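View pics/g4n.png

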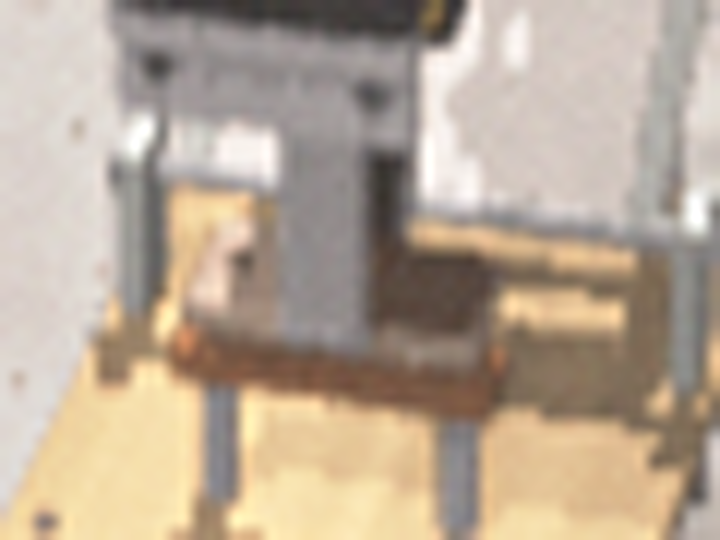

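```bash
cat > o3.py <<'E'
from ov import *; from go import *
import sys
s,R=st();p=s['eef_pos'];a=np.arctan2(R[1,2],R[0,2]);print(p,np.degrees(a),s['clock'])
d=capture('side')
fg=W([(-.008,.0325,p[2]),(.008,.0325,p[2]),(.008,.0325,p[2]+.05),(-.008,.0325,p[2]+.05)],p,a)
fg2=W([(-.008,.02,p[2]),(.008,.02,p[2]),(.008,.0325,p[2]),(-.008,.0325,p[2])],p,a)
rl=W(box(0,0,.08,.02,.06),(.4911,.045),np.radians(-12.7))
draw(d,[(fg,(255,0,0)),(fg2,(0,0,255))],(190,235,230,290),12,'pics/g5.png')
o=dict(d);o['pixels']=cv2.imread('pics/s0.png')
draw(o,[(rl,(0,255,0))],(190,235,230,290),12,'pics/g5n.png')
E
python3 o3.py
```

```text
[0.4909 0.045  0.0751] -12.686420278125576 7.85
```

View pics/g5.png

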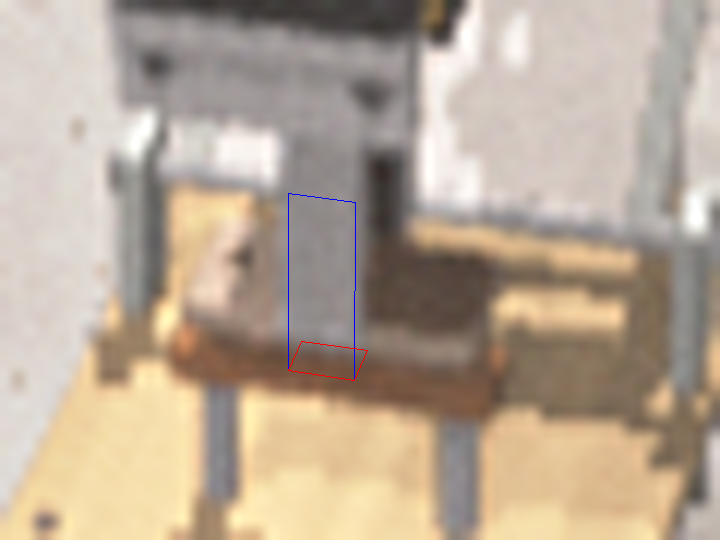

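View pics/g5n.png

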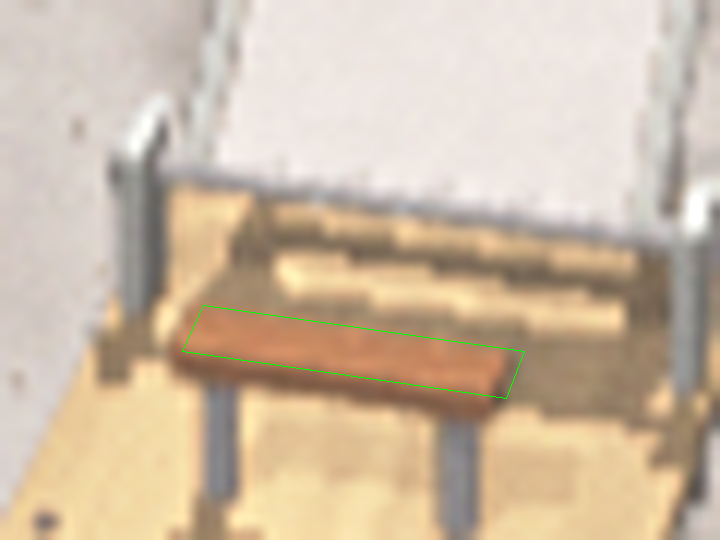

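Emit:
step_arm([
  [[0.005,0.001,0],0,0.03],
  [[0.004,0.001,0],0,0.03],
  [[0.002,0,0],0,0.03],
  [[0,0,0],0,0.03],
  [[0,0,0],0,0.03],
])

```text
clock: 8.4
eef_pos: [0.4908, 0.0464, 0.0634]
tcp_rot: [-136.0, 90.0, -148.7]
contact_force: [0.6, 0.7, -0.8]
opening: 0.0394
```

Emit:
step_arm([
  [[0.001,0,0],0,0.03],
  [[0.001,0,0],0,0.03],
  [[0,0,0],0,0.03],
])

```text
clock: 8.7
eef_pos: [0.4911, 0.0465, 0.0624]
tcp_rot: [73.6, 90.0, 60.9]
contact_force: [-6.2, -0.4, 23.0]
opening: 0.0392
```

Emit:
step_arm([
  [[-0.0015,0,0],0,0.03],
  [[0,0,0],0,0.03],
])

```text
clock: 8.9
eef_pos: [0.491, 0.0465, 0.0632]
tcp_rot: [26.8, 90.0, 14.0]
contact_force: [0.1, -0.6, -0.3]
opening: 0.0394
```

```bash
python3 o2.py g6
```

```text
[0.491  0.0465 0.0632] -12.71574993787678 8.9
```

View pics/g6n.png

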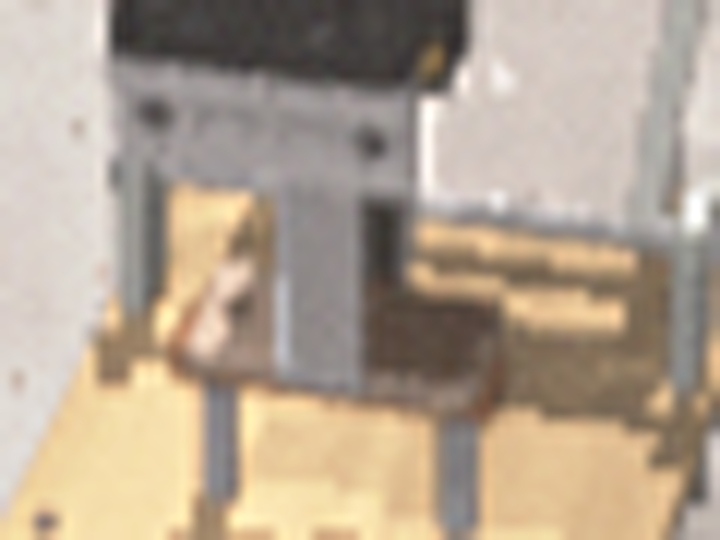

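Emit:
step_arm([
  [[0,0,0],0,0.046],
  [[0,0,0],0,0.065],
  [[0,0,0],0,0.065],
  [[0,0,0],0,0.065],
  [[-0.02,0,0],0,0.065],
  [[-0.03,0,0],0,0.065],
  [[-0.04,0,0],0,0.065],
  [[-0.04,0,0],0,0.065],
])

```text
clock: 9.75
eef_pos: [0.4904, 0.0463, 0.1942]
tcp_rot: [-137.4, 89.9, -150.1]
contact_force: [0.8, 0.8, 0.4]
opening: 0.0651
```

Emit:
step_arm([
  [[-0.04,0.02,0.01],0,0.065],
  [[0,0.04,0],0,0.065],
  [[0,0.04,0],0,0.065],
  [[0,0.04,0],0,0.065],
  [[0,0.04,0],0,0.065],
  [[0,0.03,0],0,0.065],
])

```text
clock: 10.35
eef_pos: [0.5467, 0.2518, 0.2327]
tcp_rot: [154.7, 90.0, 142.1]
contact_force: [0.2, -0.6, 0.2]
opening: 0.0649
```

```bash
python3 look.py g7 170,250,220,320 150,260,220,310;python3 -c "
from go import *
plan([.491,.045,.12],77.3)"
```

```text
t 10.45 pos [0.5464 0.2536 0.2322] open 0.06524744168394643 F [-1.4669  0.843  -0.5949] q7 50.00877642371486
[[-0.0009  0.2152  0.9766]
 [ 0.0005  0.9766 -0.2152]
 [-1.      0.0003 -0.001 ]]
jaw now 77.5750881489549 spin deg 0.2750881489549073 rad 0.00480119393247973
world d [-0.0554 -0.2086 -0.1122] tool d before spin [ 0.1121 -0.2157 -0.0091] after spin [ 0.1121 -0.2157 -0.0081]
```

View pics/g7.png

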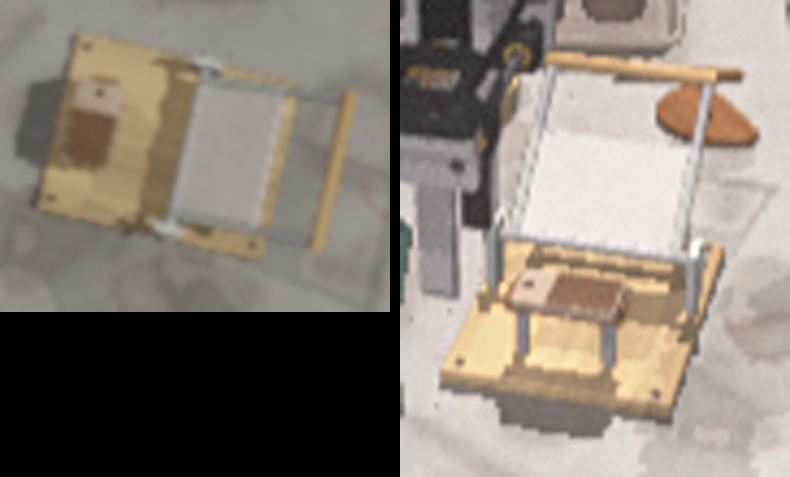

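```bash
cat > meas.py <<'E'
from go import *
t=capture('top');d=capture('side')
for nm,c in(('top',t),('side',d)):
  for x in trace(c,'test_tile'):
    r=x['region'];pts=np.argwhere(r);w=atz(c,pts.mean(0),.068)
    if np.hypot(w[0]-.491,w[1]-.045)<.03:
      Wp=np.array([atz(c,p,.068)[:2] for p in pts]);print('tile',nm,x['score'],len(pts),Wp.mean(0),cv2.minAreaRect((Wp*1000).astype(np.float32)))
for nm,c,f in(('top',t,'pics/t0.png'),('side',d,'pics/s0.png')):
  im=cv2.imread(f);hsv=cv2.cvtColor(im,cv2.COLOR_BGR2HSV)
  p=proj(c,[(.4911,.045,.06)])[0].astype(int)
  m=cv2.inRange(hsv,(0,110,60),(14,255,255));
  n,l,stt,cen=cv2.connectedComponentsWithStats(m);k=l[p[1],p[0]];pts=np.argwhere(l==k)
  if nm=='side': print('rows include face')
  Wp=np.array([atz(c,q,.06)[:2] for q in pts]);print('rail',nm,k,len(pts),Wp.mean(0),cv2.minAreaRect((Wp*1000).astype(np.float32)),hsv[p[1],p[0]])
print(proj(t,[(.491,.045,.06),(.491,.045,.068)]))
E
python3 meas.py
```

```text
tile top 0.78 207 [0.4883 0.0458] ((488.99798583984375, 46.19456481933594), (34.89858627319336, 65.25226593017578), 79.79428100585938)
tile side 0.47 231 [0.4927 0.049 ] ((492.52459716796875, 48.5093994140625), (48.36395263671875, 72.66815948486328), 77.6484375)
rail top 4 89 [0.491  0.0445] ((491.9870300292969, 44.14961242675781), (12.7152099609375, 72.38167572021484), 76.51783752441406) [ 14 149 140]
rows include face
rail side 16 144 [0.495  0.0482] ((495.0185241699219, 48.764808654785156), (27.82221221923828, 79.87576293945312), 76.00900268554688) [ 11 129 195]
[[243.6583 201.6164]
 [243.5974 201.3944]]
```

```bash
python3 - <<'E'
from ov import *
t=capture('top');d=capture('side')
draw(d,[],(205,235,240,285),17,'pics/z1.png');draw(t,[],(185,225,225,265),15,'pics/z2.png')
E
```

```text
(no output)
```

View pics/z1.png

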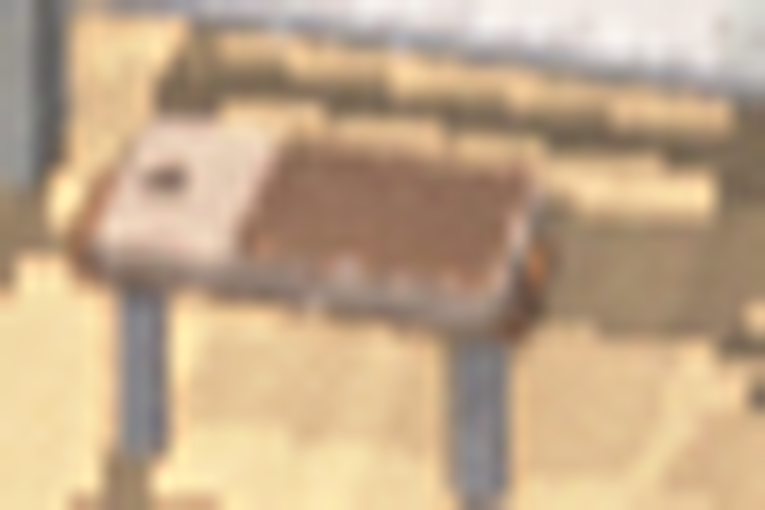

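View pics/z2.png

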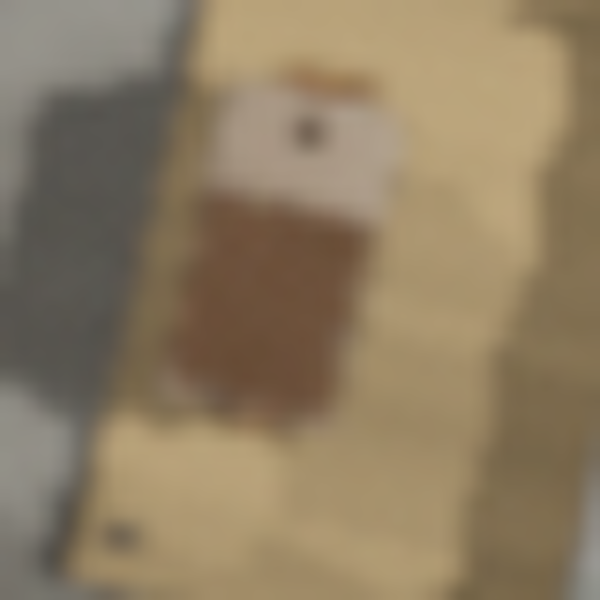

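```bash
python3 -c "
from go import *
plan([.4485,-.144,.20],77.3)"
```

```text
t 10.75 pos [0.5469 0.2479 0.2332] open 0.06535761161101271 F [-0.1773  0.2514 -1.2224] q7 50.09533489277725
[[ 0.0001  0.2215  0.9752]
 [-0.0001  0.9752 -0.2215]
 [-1.     -0.      0.0001]]
jaw now 77.20199163566163 spin deg -0.09800836433836935 rad -0.001710568652198739
world d [-0.0984 -0.3919 -0.0332] tool d before spin [ 0.0332 -0.404  -0.0092] after spin [ 0.0332 -0.404  -0.0098]
```

Emit:
step_arm([
  [[0,-0.02,0],0,0.065],
  [[0,-0.035,0],0,0.065],
  [[0,-0.035,0],0,0.065],
  [[0,-0.035,0],0,0.065],
  [[0,-0.035,0],0,0.065],
  [[0,-0.035,-0.005],0,0.065],
  [[0,-0.035,-0.005],0,0.065],
  [[0,-0.035,0],0,0.065],
])

```text
clock: 11.55
eef_pos: [0.4772, -0.0095, 0.2332]
tcp_rot: [75.5, 90.0, 62.7]
contact_force: [0.7, -0.3, -0.2]
opening: 0.0652
```

Emit:
step_arm([
  [[0,-0.035,0],0,0.065],
  [[0,-0.035,0],0,0.065],
  [[0,-0.035,0],0,0.065],
  [[0,-0.024,0],0,0.065],
  [[0,-0.01,0],0,0.065],
  [[0,0,0],0,0.065],
])

```text
clock: 12.15
eef_pos: [0.4474, -0.1441, 0.2331]
tcp_rot: [48.5, 90.0, 35.7]
contact_force: [0.1, 0.1, 0.2]
opening: 0.0653
```

```bash
python3 look.py g8 160,260,220,330 130,260,210,340;python3 -c "
from go import *
plan([.4485,-.144,.13],77.3)"
```

```text
t 12.25 pos [ 0.4482 -0.1421  0.233 ] open 0.06497557102356476 F [ 0.173   0.2848 -0.0599] q7 88.97593229989063
[[ 0.0001  0.2199  0.9755]
 [ 0.0003  0.9755 -0.2199]
 [-1.      0.0004  0.0001]]
jaw now 77.29970265308472 spin deg -0.00029734691527494306 rad -5.189682692196377e-06
world d [ 0.0003 -0.0019 -0.103 ] tool d before spin [ 0.103  -0.0018  0.0007] after spin [ 0.103  -0.0018  0.0007]
```

View pics/g8.png

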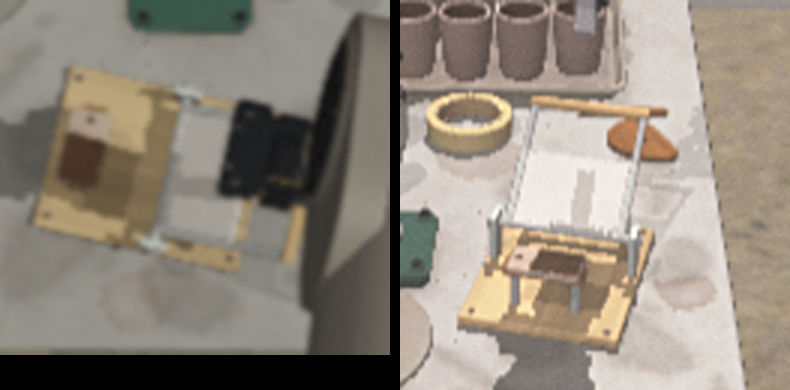

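Emit:
step_arm([
  [[0.02,-0.001,0],0,0.065],
  [[0.025,-0.001,0],0,0.065],
  [[0.025,0,0],0,0.065],
  [[0.02,0,0],0,0.065],
  [[0.01,0,0],0,0.065],
  [[0,0,0],0,0.065],
])

```text
clock: 12.85
eef_pos: [0.4473, -0.1438, 0.1321]
tcp_rot: [-167.9, 89.9, 179.4]
contact_force: [0.0, -0.6, -0.3]
opening: 0.0654
```

```bash
python3 look.py g9 160,260,220,330 130,220,220,310;python3 -c "
from go import *
plan([.4485,-.144,.112],77.3)"
```

```text
t 12.95 pos [ 0.4482 -0.1444  0.1335] open 0.06505014011283111 F [-0.6911 -0.1835  0.441 ] q7 94.51727190502521
[[ 0.0002  0.2195  0.9756]
 [-0.      0.9756 -0.2195]
 [-1.     -0.      0.0002]]
jaw now 77.32191301552741 spin deg 0.0219130155274172 rad 0.0003824542699940719
world d [ 0.0003  0.0004 -0.0215] tool d before spin [0.0215 0.0004 0.0002] after spin [0.0215 0.0004 0.0002]
```

View pics/g9.png

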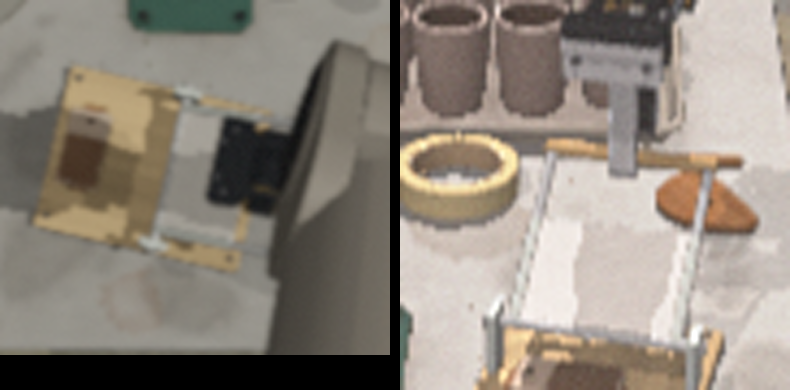

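Emit:
step_arm([
  [[0.01,0,0],0,0.065],
  [[0.0105,0,0],0,0.065],
  [[0,0,0],0,0.04],
  [[0,0,0],0,0.02],
  [[0,0,0],0,0.005],
  [[0,0,0],0,0.005],
  [[0,0,0],0,0.005],
  [[0,0,0],0,0.005],
])

```text
clock: 13.75
eef_pos: [0.4478, -0.1447, 0.1126]
tcp_rot: [11.3, 90.0, -1.4]
contact_force: [0.0, -0.4, -0.6]
opening: 0.0208
```

```bash
python3 look.py g10 160,260,220,330 130,220,220,310;python3 -c "
from go import *
plan([.4485,-.144,.112],77.3)"
```

```text
t 13.85 pos [ 0.4478 -0.1447  0.1126] open 0.012632875183513675 F [ 1.033  -0.3522  0.7292] q7 95.95134930010867
[[ 0.0001  0.2201  0.9755]
 [ 0.      0.9755 -0.2201]
 [-1.      0.      0.0001]]
jaw now 77.28567050166416 spin deg -0.014329498335840185 rad -0.0002500969261194594
world d [ 0.0007  0.0007 -0.0006] tool d before spin [0.0006 0.0008 0.0005] after spin [0.0006 0.0008 0.0005]
```

View pics/g10.png

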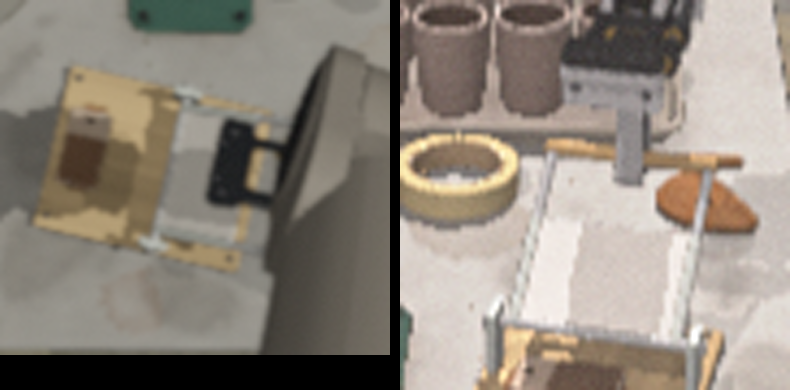

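Emit:
step_arm([
  [[0,0,0],0,0.005],
  [[0,0,0],0,0.005],
  [[0,0,0],0,0.005],
])

```text
clock: 14.15
eef_pos: [0.4479, -0.1444, 0.1125]
tcp_rot: [82.7, 90.0, 70.0]
contact_force: [0.5, 4.0, 2.0]
opening: 0.0108
```

```bash
python3 -c "
from go import *
plan([.4485,-.144,.112],77.3)
# arc in tool axes (x down, y stand +y), rows
th=np.linspace(.95,0,25);y=-.14*np.sin(th);z=.14*np.cos(th)
print(np.c_[th[1:],-np.diff(z),np.diff(y)]*[1,1000,1000])
"
```

```text
t 14.15 pos [ 0.4479 -0.1444  0.1125] open 0.010849596469366715 F [0.5141 4.0278 2.0283] q7 95.95318582674764
[[ 0.0001  0.2198  0.9755]
 [ 0.0002  0.9755 -0.2198]
 [-1.      0.0003  0.    ]]
jaw now 77.30399906434951 spin deg 0.0039990643495144695 rad 6.97968398981528e-05
world d [ 0.0006  0.0004 -0.0005] tool d before spin [0.0005 0.0006 0.0005] after spin [0.0005 0.0006 0.0005]
[[ 0.9104 -4.4427  3.3119]
 [ 0.8708 -4.3082  3.4851]
 [ 0.8312 -4.1669  3.6528]
 [ 0.7917 -4.0191  3.8149]
 [ 0.7521 -3.8649  3.9709]
 [ 0.7125 -3.7048  4.1208]
 [ 0.6729 -3.5388  4.2641]
 [ 0.6333 -3.3673  4.4008]
 [ 0.5938 -3.1905  4.5306]
 [ 0.5542 -3.0087  4.6534]
 [ 0.5146 -2.8222  4.7688]
 [ 0.475  -2.6313  4.8767]
 [ 0.4354 -2.4362  4.977 ]
 [ 0.3958 -2.2374  5.0695]
 [ 0.3562 -2.035   5.1541]
 [ 0.3167 -1.8294  5.2306]
 [ 0.2771 -1.621   5.2989]
 [ 0.2375 -1.4101  5.3589]
 [ 0.1979 -1.1969  5.4105]
 [ 0.1583 -0.9818  5.4536]
 [ 0.1188 -0.7652  5.4882]
 [ 0.0792 -0.5475  5.5142]
 [ 0.0396 -0.3288  5.5315]
 [ 0.     -0.1097  5.5402]]
```

Emit:
step_arm([
  [[-0.0044,0.0033,0],0,0.005],
  [[-0.0043,0.0035,0],0,0.005],
  [[-0.0042,0.0037,0],0,0.005],
  [[-0.004,0.0038,0],0,0.005],
  [[-0.0039,0.004,0],0,0.005],
  [[-0.0037,0.0041,0],0,0.005],
  [[-0.0035,0.0043,0],0,0.005],
  [[-0.0034,0.0044,0],0,0.005],
])

```text
clock: 14.95
eef_pos: [0.4546, -0.1152, 0.1446]
tcp_rot: [-62.0, 89.9, -74.8]
contact_force: [-3.0, -9.1, 8.4]
opening: 0.011
```

```bash
python3 look.py g11 160,260,220,330 110,220,220,330;python3 -c "
from go import *
plan([.4735,-.033,.1712],77.3)
"
```

```text
t 15.05 pos [ 0.4546 -0.115   0.1448] open 0.011002494022476626 F [-3.0962 -8.9674  8.9869] q7 89.59817355728154
[[ 0.0003  0.2204  0.9754]
 [-0.0009  0.9754 -0.2204]
 [-1.     -0.0008  0.0005]]
jaw now 77.26644486927916 spin deg -0.03355513072084193 rad -0.0005856475120157899
world d [0.0189 0.082  0.0264] tool d before spin [-0.0265  0.0841  0.0003] after spin [-0.0265  0.0841  0.0004]
```

View pics/g11.png

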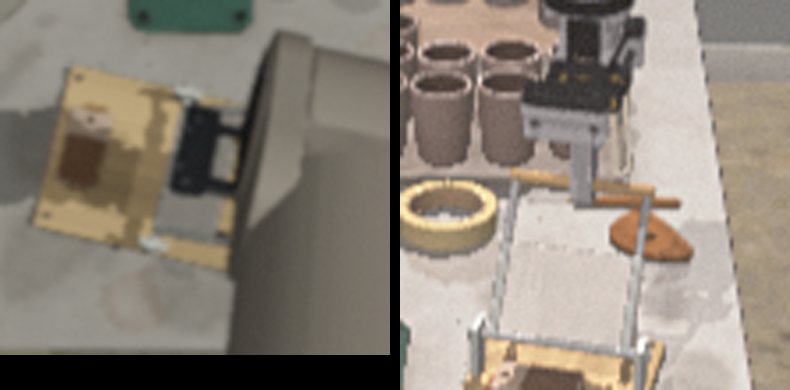

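Emit:
step_arm([
  [[-0.004,0.004,0],0,0.005],
  [[-0.003,0.0046,0],0,0.005],
  [[-0.0028,0.0048,0],0,0.005],
  [[-0.0026,0.0049,0],0,0.005],
  [[-0.0024,0.005,0],0,0.005],
  [[-0.0022,0.0051,0],0,0.005],
  [[-0.002,0.0052,0],0,0.005],
  [[-0.0018,0.0052,0],0,0.005],
])

```text
clock: 15.85
eef_pos: [0.4635, -0.0761, 0.1651]
tcp_rot: [5.8, 90.0, -6.9]
contact_force: [2.8, -2.6, 0.6]
opening: 0.0108
```

```bash
python3 -c "
from go import *
plan([.4735,-.033,.1712],77.3)
"
```

```text
t 15.85 pos [ 0.4635 -0.0761  0.1651] open 0.010824511831747742 F [ 2.8438 -2.5537  0.6161] q7 83.36682392330938
[[ 0.0006  0.22    0.9755]
 [-0.0001  0.9755 -0.22  ]
 [-1.      0.0001  0.0006]]
jaw now 77.29360782884248 spin deg -0.006392171157514781 rad -0.00011156443304965
world d [0.01   0.0431 0.0061] tool d before spin [-0.0061  0.0442  0.0002] after spin [-0.0061  0.0442  0.0003]
```

Emit:
step_arm([
  [[-0.0017,0.0055,0],0,0.005],
  [[-0.0015,0.0055,0],0,0.005],
  [[-0.0012,0.0055,0],0,0.005],
  [[-0.001,0.0055,0],0,0.005],
  [[-0.0007,0.0055,0],0,0.005],
  [[-0.0005,0.0055,0],0,0.005],
  [[-0.0003,0.0055,0],0,0.005],
  [[0,0.003,0],0,0.005],
])

```text
clock: 16.65
eef_pos: [0.4724, -0.0354, 0.1715]
tcp_rot: [-128.6, 90.0, -141.3]
contact_force: [5.4, -3.0, -1.5]
opening: 0.0108
```

Emit:
step_arm([
  [[0,0.001,0],0,0.005],
  [[0,0,0],0,0.005],
  [[0,0,0],0,0.005],
])

```text
clock: 16.95
eef_pos: [0.4725, -0.0348, 0.1714]
tcp_rot: [-149.6, 90.0, -162.3]
contact_force: [3.8, -2.2, -0.5]
opening: 0.0108
```

```bash
python3 look.py g12 160,260,220,330 110,250,210,330;python3 -c "
from go import *
plan([.4735,-.033,.1712],77.3)
"
```

```text
t 17.05 pos [ 0.4725 -0.0348  0.1715] open 0.011154872742518154 F [ 3.5645 -1.843  -0.8481] q7 77.87043841099701
[[-0.0001  0.2201  0.9755]
 [ 0.      0.9755 -0.2201]
 [-1.     -0.     -0.0001]]
jaw now 77.28798278772241 spin deg -0.012017212277584122 rad -0.0002097399211549297
world d [ 0.001   0.0018 -0.0003] tool d before spin [0.0003 0.002  0.0005] after spin [0.0003 0.002  0.0005]
```

View pics/g12.png

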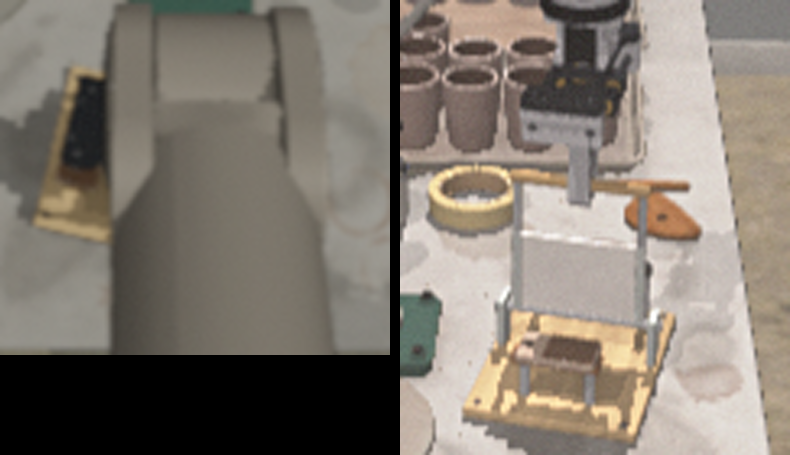

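Emit:
step_arm([
  [[0,0.001,0.0004],0,0.005],
  [[0,0.001,0.0003],0,0.005],
  [[0,0,0],0,0.005],
  [[0,0,0],0,0.005],
])

```text
clock: 17.45
eef_pos: [0.4731, -0.033, 0.1713]
tcp_rot: [-173.7, 89.9, 173.6]
contact_force: [-1.2, -0.6, 1.6]
opening: 0.0112
```

```bash
cat > o4.py <<'E'
from ov import *; from go import *
plan([.4735,-.033,.1712],77.3)
psi=np.radians(-12.7)
t=capture('top');d=capture('side')
for n in('grip_bar','reflector_hinge','rail_top','tile_stand'):
  for nm,c,z in(('side',d,dict(grip_bar=.19,reflector_hinge=.05,rail_top=.06,tile_stand=0)[n]),('top',t,dict(grip_bar=.19,reflector_hinge=.05,rail_top=.06,tile_stand=0)[n])):
    m=mark_of(c,n)
    if m:print(n,nm,m[0]['score'],m[0]['location'],atz(c,m[0]['location'],z))
for k,th in enumerate((-.06,0.,.06)):
  o=(.4735,-.032);rod=[]
  for x in(-.058,.058):
    rod.append((W([(x,-.14*np.sin(th),.05+.14*np.cos(th)),(x,0,.05)],o,psi),[(0,0,255),(0,255,0),(255,0,0)][k]))
  rod.append((W([(-.064,-.14*np.sin(th),.05+.14*np.cos(th)),(.064,-.14*np.sin(th),.05+.14*np.cos(th))],o,psi),[(0,0,255),(0,255,0),(255,0,0)][k]))
  if k==0: P=[]
  P+=rod
draw(d,P,(140,225,235,305),7,'pics/u1.png');draw(d,[],(140,225,235,305),7,'pics/u1n.png')
E
python3 o4.py
```

```text
t 17.45 pos [ 0.4731 -0.033   0.1713] open 0.01117248245206098 F [-1.186  -0.5625  1.621 ] q7 77.71274789719921
[[-0.0011  0.2198  0.9755]
 [ 0.0001  0.9755 -0.2198]
 [-1.     -0.0001 -0.0011]]
jaw now 77.30059429660206 spin deg 0.0005942966020597851 rad 1.0372432439357763e-05
world d [ 0.0004  0.     -0.0001] tool d before spin [0.0001 0.0001 0.0004] after spin [0.0001 0.0001 0.0004]
grip_bar side 0.89 [165.8, 266.3] [ 0.4719 -0.037   0.19  ]
grip_bar top 0.53 [202.0, 242.2] [0.4781 0.0459 0.19  ]
reflector_hinge side 0.91 [212.9, 266.5] [ 0.4694 -0.0005  0.05  ]
rail_top side 0.65 [218.4, 256.2] [0.4991 0.0432 0.06  ]
rail_top top 0.89 [201.8, 245.0] [0.4904 0.0406 0.06  ]
tile_stand side 0.66 [220.0, 263.9] [ 0.477  -0.0347 -0.    ]
tile_stand top 0.53 [242.9, 165.2] [0.3535 0.3129 0.    ]
```

View pics/u1.png

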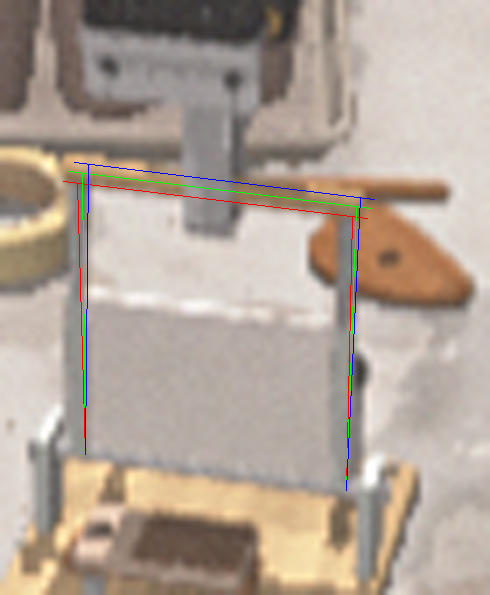

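View pics/u1n.png

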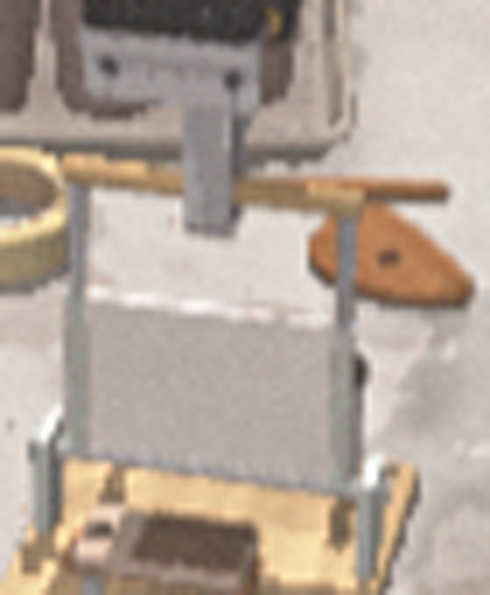

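Emit:
step_arm([
  [[0,0,0],0,0.005],
  [[0,0,0],0,0.005],
  [[0,0,0],0,0.005],
  [[0,0,0],0,0.005],
  [[0,0,0],0,0.005],
])

```text
clock: 18.45
eef_pos: [0.4731, -0.0332, 0.1713]
tcp_rot: [-167.5, 89.9, 179.7]
contact_force: [-5.5, -0.3, -0.6]
opening: 0.0109
```

```bash
python3 look.py fin 0,384,0,512 0,384,0,512; python3 -c "
from go import *
plan([.4735,-.033,.1712],77.3)
d=capture('side')
for x in trace(d,'test_tile'):
  pts=np.argwhere(x['region']);print(x['score'],len(pts),x['bbox'],atz(d,pts.mean(0),.068))
a=cv2.imread('pics/s0.png').astype(int);m=np.abs(a-d['pixels'].astype(int)).max(2)>60
cv2.imwrite('pics/diff.png',(m*255).astype(np.uint8))
"
```

```text
t 18.55 pos [ 0.4732 -0.0332  0.1714] open 0.011262430843674624 F [-4.775  -0.2525 -0.7576] q7 77.71393006473632
[[-0.0009  0.22    0.9755]
 [-0.      0.9755 -0.22  ]
 [-1.     -0.0002 -0.0009]]
jaw now 77.28808907194313 spin deg -0.011910928056863668 rad -0.0002078849115604414
world d [ 0.0003  0.0002 -0.0002] tool d before spin [0.0002 0.0003 0.0003] after spin [0.0002 0.0003 0.0003]
0.54 249 [265.1, 318.4, 289.7, 330.2] [0.4462 0.4587 0.068 ]
0.51 208 [248.9, 210.8, 273.6, 223.8] [0.4905 0.0489 0.068 ]
0.51 151 [273.4, 262.4, 291.3, 278.0] [0.4258 0.2745 0.068 ]
```

View pics/fin.png

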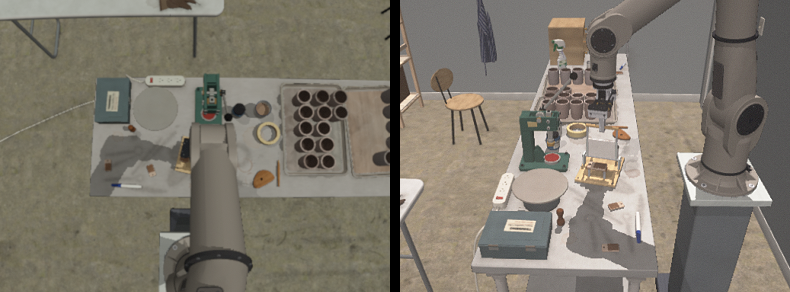

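View pics/diff.png

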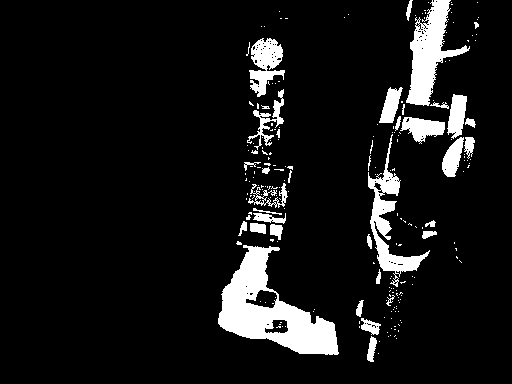

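```bash
python3 -c "
from workcell import *
s=observe();print(s['dq'],s['clock']);print(hand_in())"
```

```text
[ 0.00835175  0.00816187  0.0171437  -0.00948851 -0.0324848  -0.0943886
  0.02590003] 18.65
the job is handed in; nothing more can be done
None
```

I laid the largest tile flat along the rail and let go of it while the reflector still lay back. I then gripped the bar, swung the reflector up to its balance point, and handed in at 18.65 s with the bar still gripped.

**Tile:** It rests on the rail, with rail showing evenly at both ends in the zoomed side picture. The mask measurements disagree slightly: they put the tile about 2–3 mm off lengthwise and about 1 mm across. I judged this to be within picture noise and did not re-grip.

**Reflector:** The measured swing and the rail position both put the angle within about 0.01 rad of upright. The side picture hinted at about +0.02 rad, leaning away from the tile, which is within its accuracy. The arm was still at hand-in. The force reading stayed under about 6 N, with the fingers about 11 mm apart on the 12 mm bar.

**Rest of the bench:** Comparing the first and last side pictures showed changes only at the arm, its shadow, the tile and the stand. The highest force I read was 23 N, a brief push as the tile touched the rail. I eased off before letting go.

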